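# Change over the saw-bench clamps

### The arm

A 6-joint arm with a two-finger parallel gripper is mounted at the origin on the work surface. World frame = base frame: x ahead of the robot, y to its left, z up, the work surface at z = 0. Lengths are in mm, angles in rad, forces in N, time in s.
With the tool pointing down it reaches from about 250 to 800 mm from the base axis. Payload 3.9 kg.
Tool frame: the origin (TCP) lies midway between the tips of the shut fingers; the grasp point (between the pads) lies 19 mm behind it; y points along the fingers, x is the direction in which the jaws open and shut, and the axes are right-handed (so a half turn about y gives the same grasp; the last joint's range is limited). The gripper opens to 85 mm and grips with 20 to 120 N. Pads are 22 mm wide; open, the fingers measure 114 mm over their backs; the gripper's body (76 mm by 85 mm) begins 54 mm behind the grasp point. The pads swing forward as they close: fully open they stand 13 mm farther back than shut.
Start: joints at [-1.182, 0.26, -0.138, 1.173, 0, 1.571], TCP at [199.011, -485.809, 231.304] pointing down, gripper open.
Joint ranges: [-2.78, 2.78], [-0.83, 1.72], [-1.28, 1.37], [-1.9, 2.12], [-1.57, 1.48], [-3.14, 3.14]. Speed limits (rad/s): [2.57, 2.57, 3.14, 3.14, 3.14, 3.14].

### API

Orientations are given as a unit quaternion [w, x, y, z].
In Python, from cell import arm, get_image, finder gives the robot as it stands.
- The arm moves only by the tool send_rows, never from a script. Its argument "commands" is a list of rows, each a list of 7 numbers: the shift along the world's x, y, z in mm, then the turn, a rotation vector about the world's x, y, z in degrees, then the closure in counts, from 0 (fully open) to 255 (shut). In form: [[x, y, z, wx, wy, wz, fingers], ...]. A call has 1 to 12 rows; each row is the pose to reach, as a shift and turn from the pose commanded when the call began; what a row does not reach only later rows make up. A row lasts 1/12 s, in which the tool goes at most 41.7 mm and 7.16 degrees, less where a joint would pass 70% of its speed; a pose out of reach is approached as far as the arm can. A call with a gripper value outside its range is refused whole. The fingers move at their own pace and stop on an object; "grip_force" is the grip in N (left out, the last holds). Time passes only in rows, so rows that repeat a pose let the fingers close. It gives the time, the measured TCP pose, the force and the opening at its end, in the units of the state.
- arm.get_obs(): the state, without advancing time (a new reading comes with each control period).
- get_image(name): name is "side" or "top"; returns a dict with "pixels" (400x640x3 uint8, red, green, blue), "camera_matrix" (3x3 intrinsics, pixels), "pose" (4x4, takes a point from camera to world coordinates). Camera axes: x right, y down, z forward; pixel columns grow to the right and rows downward; lengths in mm; the calibration is good to about 2 mm. A picture is of the moment at which its call begins. There is no depth.
- arm.job_done(): hands the job in, once; it reports no verdict.
Trained networks look in the newest picture that a camera, given by its name, has taken for a name from the list of things; names that differ only in an ending like _2 or _b are one class to them, and where a whole thing is asked for, a point or a joint stands for the part that bears it (a point fixed in the world has none). Each returns a list of dicts, best first, with "score" (0 to 1); they miss things now and then, are a little off and sometimes report something else, mostly with a low value. They report only what shows in the picture. A call takes as long as a camera call. They do not tell look-alikes from the thing itself.
- finder.look_for(label, camera): "extent" ([left, top, right, bottom] in pixels, round what is visible of it).
The state is a dict: "t": time; "joint_positions": joint angles; "qd": joint speeds; "joint_efforts": joint torques, N m; "position": TCP position; "tcp_rot": TCP orientation; "contact_force": force on the tool from outside, world axes, zero at the start; "ft_torque": the same for the moment, N m; "opening": finger opening in mm.
Only numpy, scipy, OpenCV 4.12 (cv2) and the standard library are available. Lean on these libraries where they do the work, as an engineer would, in place of code of your own. Each camera call takes 0.05 s, during which the arm holds its last target. There are 200 camera calls.

### The job

On the saw bench stand three rocker clamps, each with a short piece of steel at its nose end. The round bar is to be worked on next and the square tube is finished: push the round bar's clamp over so that it snaps down and locks the bar, and push the square tube's clamp over so that it snaps open. Leave the flat bar's clamp locked.

Things in the scene. Friction and masses are not known exactly. Their poses are not given: they have to be found in the camera images.
- round_clamp (a joint): Rocker of the clamp with the ROUND bar (32 mm dia, 120 mm long, loose in a vee). All 3 clamps: blue base 150 x 80 mm; steel seesaw 136 x 30 x 10 mm hinged 86 mm above the table; nose end with rubber roller over the workpiece, tail end a wider paddle. A spring drives it to the nearer end. rad: 0 open (nose up); 0.28 level, centre; 0.54 locked, nose on workpiece; 0.70 stop if empty. Starts open
- round_nose (a point): Where to press to lock the round bar's clamp: middle of the rocker's top face at the nose end, 50 mm from the hinge; moves with it. x along the rocker from tail to nose, y along the hinge. Starts 105 mm above the table; 14 mm down it passes the centre and snaps on by itself to 27 mm down. Takes about 6 N down at first. Blue cheeks beside the hinge reach 15 mm from it, 96 mm high
- square_clamp (a joint): Rocker of the like clamp with the SQUARE tube (hollow, 32 x 32 mm, 120 mm long, resting loose between low lips). Same values: starts locked at about 0.54; 0 = fully open
- square_tail (a point): Where to press to open the square tube's clamp: middle of the top face of the tail paddle (34 x 38 mm), 50 mm from the hinge on the side away from the tube; moves with it. Axes as round_nose. Starts 104 mm above the table; 13 mm down it passes the centre and snaps on by itself to 27 mm down. Takes about 6 N down at first
- flat_clamp (a joint): Rocker of the like clamp with the FLAT bar (thin, 50 x 12 mm, 120 mm long). Same values: starts locked at about 0.54 and is to stay so
There are look-alikes about, which are no part of the job. Leave any green or purple look-alike of the part that bears square_clamp alone.

How it is judged:
By the outcome, as a careful person would: the job done as asked, in the order asked, and still so for the second after the job is handed in, with the robot touching nothing.
It also fails if it takes over 34 s, if anything falls off the work surface, if the arm or the gripper's body presses on something with over 40 N, if the wrist force passes 120 N, or if a joint passes its speed limit or range.

## Working session

There is one attempt and no reset: what is moved stays moved. The work goes in short steps, Python scripts to look and compute and a tool call to move; the robot and the scene stay as the last step left them, time stands still between calls to the robot, and variables do not carry over. Pictures are saved under pics/ and viewed, about 8 in all and at most 12, crops included, and the job is handed in when it is done.

Besides the shell and the picture viewer there is one more tool, called after "Emit:" as a command line: name --pt "numbers of a row" for each row, then --argument value for the rest. send_rows: Moves the arm, as the interface text tells. Its arguments: {"type":"object","properties":{"commands":{"type":"array","items":{"type":"array","items":{"type":"number"}}},"grip_force":{"type":"number"}},"required":["commands"]}

```bash
ls; mkdir -p pics; cat > h.py <<'E'
import numpy as np, cv2
from cell import arm, get_image, finder
def save(n,f,crop=None,s=1):
    im=get_image(n); p=im["pixels"][:,:,::-1]
    if crop: l,t,r,b=crop; p=p[t:b,l:r]
    cv2.imwrite("pics/"+f,cv2.resize(p,None,fx=s,fy=s,interpolation=cv2.INTER_CUBIC)); return im
def onplane(im,uv,z):
    K,T=np.array(im["camera_matrix"]),np.array(im["pose"])
    d=T[:3,:3]@np.linalg.solve(K,[uv[0],uv[1],1]); o=T[:3,3]
    return o+d*(z-o[2])/d[2]
def proj(im,P):
    K,T=np.array(im["camera_matrix"]),np.array(im["pose"])
    c=K@(T[:3,:3].T@(np.array(P)-T[:3,3])); return c[:2]/c[2]
E
python3 - <<'E'
from h import *
for n in("top","side"):
    im=save(n,n+"1.png"); print(n,np.round(im["pose"],2).tolist(),np.round(im["camera_matrix"],1).tolist())
    for l in("round_clamp","round_nose","square_clamp","square_tail","flat_clamp"):
        print(l,[(np.round(d["score"],2),np.round(d["extent"]).tolist()) for d in finder.look_for(l,n)][:5])
print(arm.get_obs())
E
```

```text
pics
top [[0.01, -1.0, 0.07, 389.87], [-1.0, -0.01, 0.0, 151.4], [-0.0, -0.07, -1.0, 1266.6], [0.0, 0.0, 0.0, 1.0]] [[383.8, 0.0, 315.4], [0.0, 383.8, 205.0], [0.0, 0.0, 1.0]]
round_clamp [(np.float64(0.78), [424.0, 165.0, 450.0, 211.0])]
round_nose [(np.float64(0.79), [423.0, 168.0, 451.0, 212.0])]
square_clamp [(np.float64(0.97), [167.0, 224.0, 185.0, 267.0]), (np.float64(0.74), [232.0, 212.0, 261.0, 253.0]), (np.float64(0.61), [303.0, 232.0, 317.0, 273.0]), (np.float64(0.56), [286.0, 151.0, 310.0, 191.0])]
square_tail [(np.float64(0.9), [286.0, 152.0, 310.0, 193.0]), (np.float64(0.71), [305.0, 230.0, 320.0, 275.0]), (np.float64(0.61), [170.0, 226.0, 184.0, 268.0]), (np.float64(0.57), [231.0, 214.0, 259.0, 257.0])]
flat_clamp [(np.float64(0.65), [352.0, 177.0, 367.0, 218.0])]
side [[-0.99, -0.1, 0.1, 390.04], [-0.14, 0.68, -0.72, 817.88], [0.0, -0.73, -0.69, 696.09], [0.0, 0.0, 0.0, 1.0]] [[366.4, 0.0, 322.7], [0.0, 366.4, 199.9], [0.0, 0.0, 1.0]]
round_clamp [(np.float64(0.86), [310.0, 99.0, 346.0, 124.0])]
round_nose [(np.float64(0.54), [306.0, 101.0, 346.0, 130.0])]
square_clamp
[... 452 characters left out ...]
 154.0, 346.0, 164.0])]
{'t': 0.6, 'joint_positions': array([-1.18201517e+00,  2.60026247e-01, -1.38091121e-01,  1.17271148e+00,
        3.47717233e-05,  1.57082596e+00]), 'qd': array([-0.00158237, -0.00168416, -0.0003065 ,  0.00130461,  0.00131684,
        0.00084788]), 'joint_efforts': array([ 2.04653402e-04, -4.05370510e+01,  2.54112017e+01,  1.52184279e-03,
       -6.06995764e-05, -9.54895000e-06]), 'position': array([ 199.01371342, -485.8073512 ,  231.29389977]), 'tcp_rot': array([ 0.58717788, -0.58714465,  0.39400987, -0.39400447]), 'contact_force': array([-0.04118502, -0.2068377 , -0.13485872]), 'ft_torque': array([ 0.05096559, -0.02550524, -0.02944829]), 'opening': 85.39839363999853}
```

View pics/top1.png

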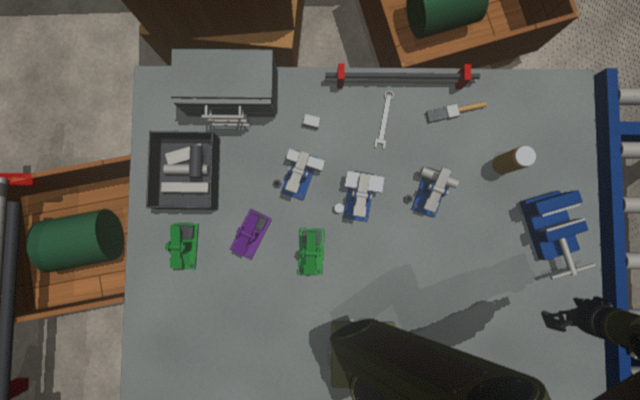

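View pics/side1.png

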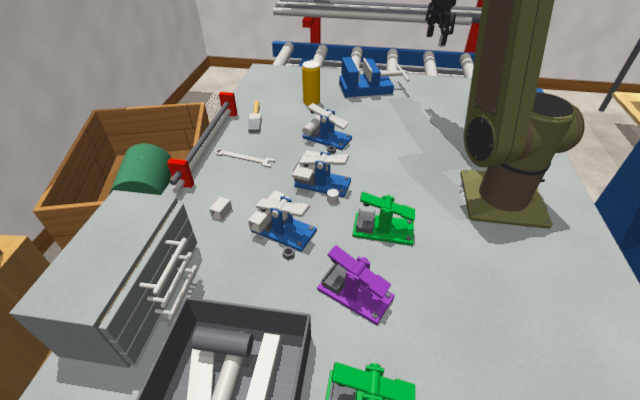

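The top view shows three blue clamps at about (298,175), (362,195) and (436,190). The look-alikes are green at (183,246) and (311,251), and purple at (250,233). The steel ends point toward +x (up in the image). I'll check the choice in a close crop.

```bash
python3 - <<'E'
from h import *
a=get_image("top")["pixels"][135:235,265:475,::-1]; b=get_image("side")["pixels"][90:260,240:360,::-1]
a=cv2.resize(a,None,fx=2.2,fy=2.2,interpolation=cv2.INTER_CUBIC); 
b=cv2.resize(b,None,fx=2.75,fy=2.75,interpolation=cv2.INTER_CUBIC)
c=np.zeros((max(a.shape[0],b.shape[0]),a.shape[1]+b.shape[1],3),np.uint8)
c[:a.shape[0],:a.shape[1]]=a; c[:b.shape[0],a.shape[1]:]=b
cv2.imwrite("pics/crop1.png",c)
E
```

```text
(no output)
```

View pics/crop1.png

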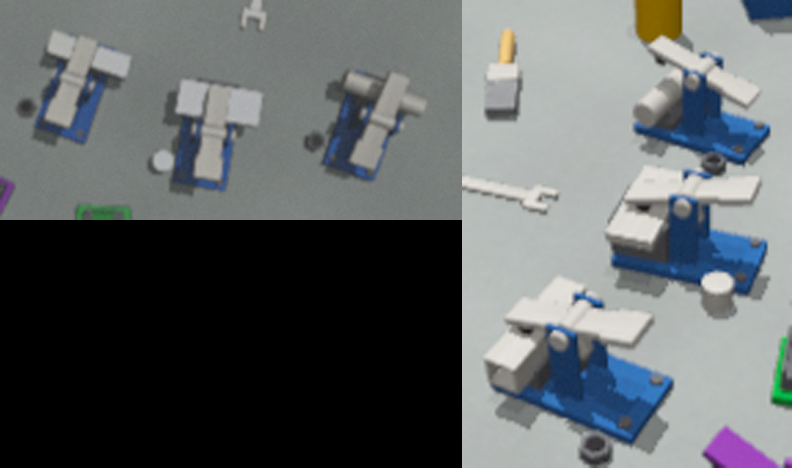

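The crop shows, nearest to farthest in the side view, the hollow square tube (locked, top (298,175)), the flat bar (locked, (362,195)) and the round bar (nose up, open, (436,190)). I'll fit the poses now.

```bash
cat > fit.py <<'E'
from h import *
from scipy.optimize import least_squares
def corner(p,tilt,s,t,top=5):  # s along tail->nose, t along hinge
    x,y,w=p; a=np.array([np.cos(w),np.sin(w)]); n=np.array([-a[1],a[0]])
    h=s*np.cos(tilt)-top*np.sin(tilt)
    xy=np.array([x,y])+a*h+n*t
    return [*xy,86+s*np.sin(tilt)+top*np.cos(tilt)]
E
python3 - <<'E'
from fit import *
T,S=get_image("top"),get_image("side")
D={"round":(.28,[(T,(446.4,169.5),68),(T,(431.4,210.5),-68),(S,(347,124.2),-68),(S,(311.3,106.7),68)]),
"square":(-.26,[(T,(303.2,153.2),68),(T,(292.3,190.5),-68),(S,(305.5,210.7),-68)])}
vis=T["pixels"][135:235,265:475,::-1]; vis=cv2.resize(vis,None,fx=3.8,fy=3.8,interpolation=cv2.INTER_CUBIC)
vs=S["pixels"][90:260,240:360,::-1]; vs=cv2.resize(vs,None,fx=3,fy=3,interpolation=cv2.INTER_CUBIC)
for k,(t,obs) in D.items():
    f=lambda p:np.concatenate([proj(i,corner(p,t,s,0))-uv for i,uv,s in obs])
    p0=[*onplane(T,np.mean([obs[0][1],obs[1][1]],0),88)[:2],0]
    r=least_squares(f,p0); p=r.x; print(k,p.round(2),r.fun.round(1))
    for s in(50,-50): print(s,np.round(corner(p,t,s,0),1))
    poly=[(68,15),(68,-15),(-34,-15),(-34,-19),(-68,-19),(-68,19),(-34,19),(-34,15)]
    for im,v,o,sc in((T,vis,(265,135),3.8),(S,vs,(240,90),3)):
        q=np.array([(proj(im,corner(p,t,*c))-o+.5)*sc for c in poly])
        cv2.polylines(v,[q.astype(np.int32)],True,(0,0,255),1)
        cv2.circle(v,tuple(((proj(im,corner(p,t,50 if k=="round" else -50,0))-o+.5)*sc).astype(int)),3,(0,255,0),-1)
c=np.zeros((380,798+0,3),np.uint8); c=np.vstack([vis[:300,:798], np.zeros((0,798,3),np.uint8)])
w=np.zeros((300,798,3),np.uint8); sm=vs[:510]; sm=cv2.resize(np.hstack([sm[20:160],sm[0:0]]) if 0 else vs,None,fx=.588,fy=.588); w[:sm.shape[0],:sm.shape[1]]=sm
a=vs[20:160,180:330]; b=vs[300:470,0:260]
a=cv2.resize(a,None,fx=1.7,fy=1.7);b=cv2.resize(b,None,fx=1.7,fy=1.7)
w[:]=0; w[:a.shape[0],:a.shape[1]]=a; w[:b.shape[0],270:270+b.shape[1]]=b
cv2.imwrite("pics/fit1.png",np.vstack([c,w]))
E
```

```text
round [ 5.2043e+02 -2.2137e+02 -2.8000e-01] [-0.6 -0.1 -0.7  0.7  0.5 -0.7 -0.9 -2.4]
50 [ 565.3 -234.2  104.6]
-50 [ 472.9 -207.8   77. ]
square [ 5.7308e+02  2.1489e+02 -2.9000e-01] [ 0.2 -0.8 -2.3  0.4  0.4 -2.2]
50 [620.6 200.5  78. ]
-50 [528.1 228.5 103.7]
```

View pics/fit1.png

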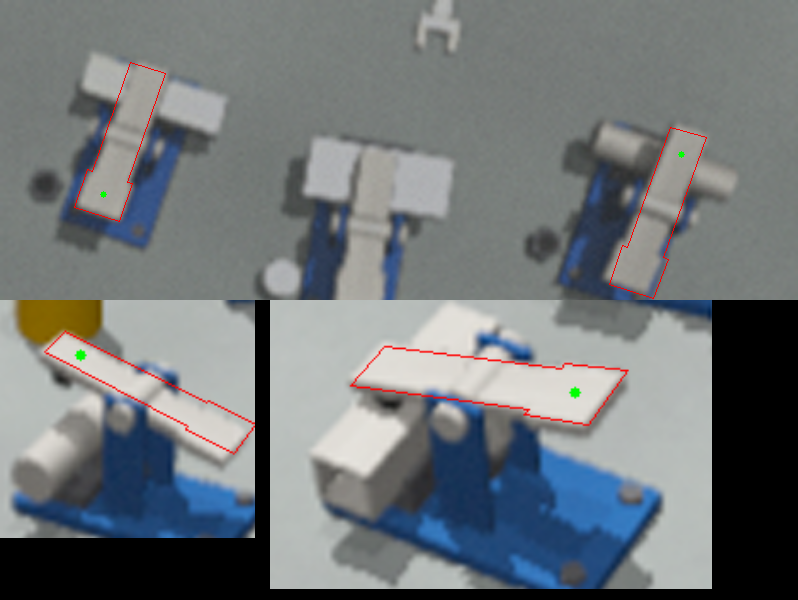

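The fitted outlines agree with both views to a few mm. The nose point comes out at 104.6 mm and the tail point at 103.7 mm, against the stated 105 and 104. I'll shut the fingers and go above the round nose first.

Emit:
send_rows --pt "40 28 0 0 0 0 255" --pt "80 55 0 0 0 0 255" --pt "120 83 0 0 0 0 255" --pt "160 110 0 0 0 0 255" --pt "200 138 0 0 0 0 255" --pt "240 165 0 0 0 0 255" --pt "280 193 0 0 0 0 255" --pt "320 220 -10 0 0 0 255" --pt "345 237 -30 0 0 0 255" --pt "366 252 -60 0 0 0 255" --pt "366 252 -90 0 0 0 255" --pt "366 252 -95 0 0 0 255" --grip_force 40

```text
t: 1.8
position: [567.5, -231.3, 134.1]
tcp_rot: [0.588, -0.588, 0.393, -0.393]
contact_force: [-0.7, -0.3, -0.2]
opening: 0.1
```

Emit:
send_rows --pt "0 0 -10 0 0 0 255" --pt "0 0 -20 0 0 0 255" --pt "0 0 -26 0 0 0 255" --pt "0 0 -30 0 0 0 255" --pt "0 0 -33 0 0 0 255" --pt "0 0 -36 0 0 0 255"

```text
t: 2.3
position: [565.6, -235.3, 102.5]
tcp_rot: [0.587, -0.587, 0.393, -0.396]
contact_force: [-1.0, 0.4, 6.2]
opening: -0.1
```

Emit:
send_rows --pt "0 0 -3 0 0 0 255" --pt "0 0 -6 0 0 0 255" --pt "0 0 -8 0 0 0 255" --pt "0 0 -10 0 0 0 255" --pt "0 0 -12 0 0 0 255" --pt "0 0 -13 0 0 0 255"

```text
t: 2.8
position: [564.2, -233.8, 87.1]
tcp_rot: [-0.587, 0.587, -0.395, 0.394]
contact_force: [-1.7, 0.3, -0.5]
opening: -0.0
```

Emit:
send_rows --pt "0 0 20 0 0 0 255" --pt "0 0 50 0 0 0 255" --pt "0 0 85 0 0 0 255" --pt "-10 35 110 0 0 0 255" --pt "-15 75 115 0 0 0 255" --pt "-20 115 115 0 0 0 255" --pt "-20 155 115 0 0 0 255" --pt "-25 195 115 0 0 0 255" --pt "-30 235 115 0 0 0 255" --pt "-35 275 115 0 0 0 255"

```text
t: 3.63
position: [528.2, 42.9, 201.6]
tcp_rot: [-0.587, 0.588, -0.395, 0.393]
contact_force: [1.3, 0.5, -0.7]
opening: 0.1
```

```bash
python3 - <<'E'
from h import *
save("side","side2.png",(230,80,430,240),3.7); print(arm.get_obs()["position"])
E
```

```text
[527.09304517  49.95348039 201.59675021]
```

View pics/side2.png

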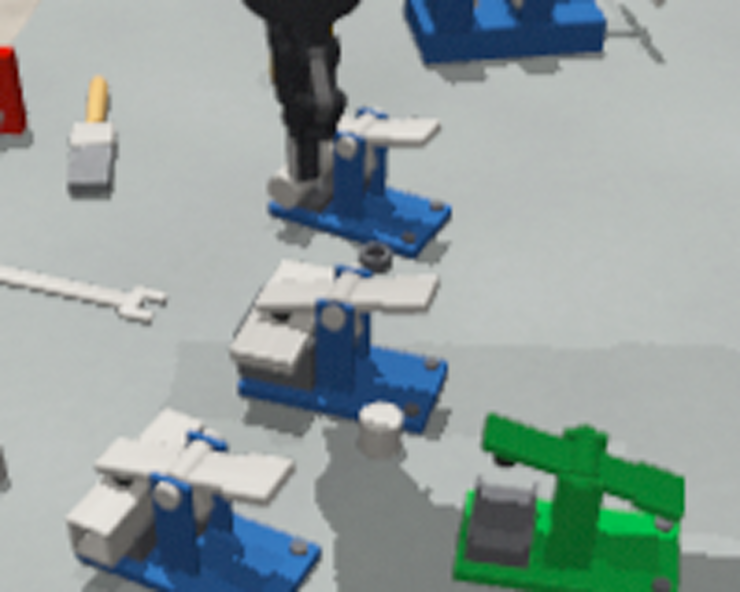

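The round bar's tail is now up, level with the flat bar's at side-crop (400,130), so it has locked. Next is the square tail.

Emit:
send_rows --pt "0 40 0 0 0 0 255" --pt "0 80 0 0 0 0 255" --pt "0 120 0 0 0 0 255" --pt "-2 155 -10 0 0 0 255" --pt "-2 180 -30 0 0 0 255" --pt "-2 187 -60 0 0 0 255" --pt "-2 187 -76 0 0 0 255" --pt "-2 187 -80 0 0 0 255"

```text
t: 4.35
position: [526.5, 222.6, 118.1]
tcp_rot: [-0.587, 0.591, -0.394, 0.388]
contact_force: [-1.1, 0.4, 0.1]
opening: 0.0
```

Emit:
send_rows --pt "0 0 -6 0 0 0 255" --pt "0 0 -10 0 0 0 255" --pt "0 0 -14 0 0 0 255" --pt "0 0 -17 0 0 0 255" --pt "0 0 -20 0 0 0 255"

```text
t: 4.77
position: [530.4, 223.3, 103.3]
tcp_rot: [0.59, -0.587, 0.393, -0.39]
contact_force: [-2.8, -0.3, 6.3]
opening: -0.1
```

Emit:
send_rows --pt "0 0 -3 0 0 0 255" --pt "0 0 -6 0 0 0 255" --pt "0 0 -9 0 0 0 255" --pt "0 0 -12 0 0 0 255" --pt "0 0 -15 0 0 0 255" --pt "0 0 -16 0 0 0 255"

```text
t: 5.27
position: [530.0, 223.0, 85.6]
tcp_rot: [0.589, -0.588, 0.393, -0.39]
contact_force: [-0.5, 0.1, 0.3]
opening: 0.1
```

Emit:
send_rows --pt "0 0 20 0 0 0 255" --pt "0 0 50 0 0 0 255" --pt "0 0 90 0 0 0 255" --pt "-25 0 120 0 0 0 255" --pt "-60 0 140 0 0 0 255" --pt "-100 0 150 0 0 0 255" --pt "-140 0 150 0 0 0 255" --pt "-180 0 150 0 0 0 255" --pt "-180 0 150 0 0 0 255" --pt "-180 0 150 0 0 0 255"

```text
t: 6.1
position: [364.6, 185.5, 236.3]
tcp_rot: [0.604, -0.591, 0.39, -0.366]
contact_force: [-0.9, -0.7, -0.6]
opening: 0.3
```

```bash
python3 - <<'E'
from h import *
a=get_image("top")["pixels"][135:235,265:475,::-1]; b=get_image("side")["pixels"][90:260,240:360,::-1]
a=cv2.resize(a,None,fx=2.1,fy=2.1,interpolation=cv2.INTER_CUBIC); b=cv2.resize(b,None,fx=2.9,fy=2.9,interpolation=cv2.INTER_CUBIC)
c=np.zeros((b.shape[0],a.shape[1]+b.shape[1],3),np.uint8)
c[:a.shape[0],:a.shape[1]]=a; c[:,a.shape[1]:]=b
cv2.imwrite("pics/end.png",c); print(arm.get_obs()["position"],arm.get_obs()["contact_force"])
E
```

```text
[367.46768708 186.86344825 236.51767382] [0.57212338 0.21094353 0.37057428]
```

View pics/end.png

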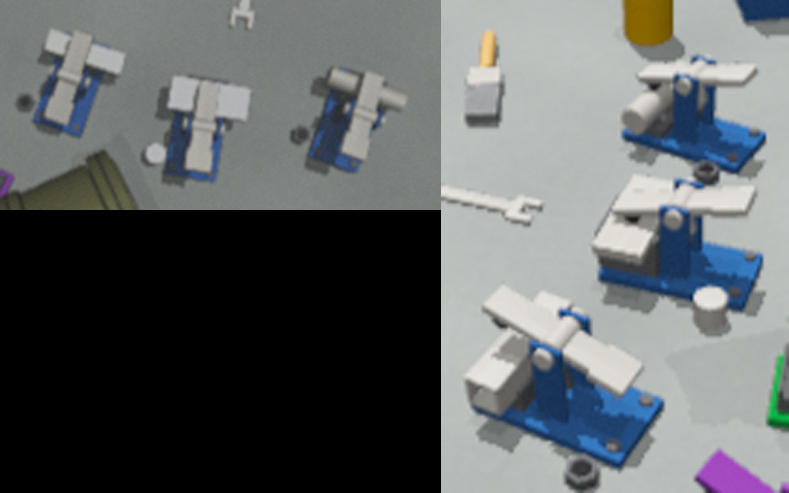

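The square tube's clamp is open (nose up at crop (500,300)). The round and flat clamps are locked with tails up, and all the workpieces are in place.

```bash
python3 -c "
from cell import arm
print(arm.job_done())"
```

```text
the job is handed in; nothing more can be done
None
```

The job is handed in. I pressed the round bar's nose until its clamp snapped locked, then pressed the square tube's tail until its clamp snapped open. The flat bar's clamp and the green and purple look-alikes were left alone.

- **Contact forces:** both presses read about 6 N, dropping to near zero once the rocker snapped over. That was at about 87 mm for the round nose and 86 mm for the square tail.
- **Final pictures:** the round and flat clamps are locked, the square clamp is open, and all three workpieces are in place. The arm is clear, with no notable force on the tool, at about 6 s on the robot's clock.
- **Disagreements:** at the square tail the tool sat about 5 mm off the planned y position. On the final retreat it drifted about 37 mm in y with a small turn. It was already clear of the clamps by then and touched nothing.

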